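Unlock and unscrew a grease jar in the opening fixture

ROBOT

A 7-joint arm with a two-finger parallel gripper is mounted at the origin on the work surface. World frame = base frame: x ahead of the robot, y to its left, z up, the work surface at z = 0. Lengths are in m, angles in rad, forces in N, time in s.
With the tool pointing down it reaches from about 0.425 to 1.025 m from the base axis. Payload 9.4 kg.
Tool frame: the origin (TCP) lies at the very end of the fingers, on their centre line; the grasp point (between the pads) lies 19 mm behind it; z points along the fingers, y is the line along which they close (so a half turn about z gives the same grasp; the last joint's range is limited). The gripper opens to 93 mm and grips with 3 to 60 N. Pads are 15 mm wide; open, the fingers measure 128 mm over their backs; the gripper's body (75 mm by 188 mm) begins 65 mm behind the grasp point.
Start: joints at [1.27, 0.599, -0.003, 1.599, 0.002, 0.943, -0.08], TCP at [0.161, -0.707, 0.219] pointing down, gripper open.
Joint ranges: [-2.57, 2.57], [-0.35, 1.97], [-1.29, 1.29], [0.11, 2.56], [-1.05, 4.19], [0.11, 1.86], [-2.63, 2.63]. Speed limits (rad/s): [2.22, 2.22, 3.01, 3.01, 3.14, 3.14, 3.14].

INTERFACE

Orientations are given as a unit quaternion [x, y, z, w].
In Python, from rig import arm, eyes gives the robot as it stands.
- The arm moves only by the tool drive_tool, never from a script. Its argument "series" is a list of rows, each an object of numbers: "tx", "ty", "tz": the shift along the world's x, y, z in cm; "rx", "ry", "rz": the turn, a rotation vector about the world's x, y, z in rad; "claw": the closure, from -1 (fully open) to 1 (shut), so that 0 is half open. In form: [{"tx": .., "ty": .., "tz": .., "rx": .., "ry": .., "rz": .., "claw": ..}, ...]. A call has 1 to 20 rows; each row shifts and turns the commanded pose from where the row before left it; what a row does not reach is not made up. A row lasts 1/8 s, in which the tool goes at most 62.5 mm and 10.7 degrees, less where a joint would pass 70% of its speed; a pose out of reach is approached as far as the arm can. A call with a gripper value outside its range is refused whole. The fingers move at their own pace and stop on an object; the grip force is fixed at half the most. Time passes only in rows, so rows that do not move let the fingers close. It gives the time, the measured TCP pose, the force, the opening and the grip force at its end, in the units of the state.
- arm.sense(): the state, without advancing time (a new reading comes with each control period).
- eyes.snapshot(name): name is "scene" or "top" or "wrist"; returns the picture (400x640x3 uint8, red, green, blue); there is no depth.
- eyes.calibration(name): a dict with "fx", "fy", "cx", "cy" (pixels), "dist_coeffs" ([k1, k2, p1, p2, k3] as OpenCV has them; the pictures are not rectified), "world_to_cam" (4x4, takes a point from world to camera coordinates); the wrist camera has in their place "tool_from_camera" (4x4, takes a point from camera to tool coordinates, whose origin is the TCP and whose axes are the flange's). Camera axes: x right, y down, z forward; pixel columns grow to the right and rows downward; lengths in m; the calibration is good to about 2 mm. A picture is of the moment at which its call begins: read the wrist's pose just before it. calibration takes no time and is no camera call.
- arm.hand_in(): hands the job in; it is judged then, once.
The state is a dict: "time": time; "joints": joint angles; "qvel": joint speeds; "tau": joint torques, N m; "position": TCP position; "orientation": TCP orientation; "ft_force": force on the tool from outside, world axes, zero at the start; "torque": the same for the moment, N m; "opening": opening from 0.0 (shut) to 1.0 (fully open); "grasp_force": force on a finger pad.
Only numpy, scipy, OpenCV 4.12 (cv2) and the standard library are available. Lean on these libraries where they do the work, as an engineer would, in place of code of your own. Each camera call takes 0.05 s, during which the arm holds its last target. There are 200 camera calls.

TASK

Open the grease jar that stands braced in the bench fixture: first draw the yellow-knobbed lock pin up out of its bore and hang it in the side notch of the green pin rest, letting go of it there. Then unscrew the red cap counterclockwise without pulling the jar out of its nest, stop turning once the threads let go (about 70 degrees; do not run on to the hard stop at 90), and lift the cap straight up. Finish while still holding the cap in the gripper, level and centred about four centimetres above where it sat; leave the pump, the bottle and the blue bin alone.

Things in the scene. Friction and masses are not known exactly. Their poses are not given: they have to be found in the camera images.
- fixture: Fixed aluminium base plate, 175 x 120 x 12 mm, with a square nest of grey walls (top 24 mm above the table) that braces the jar's foot against turning. Origin on the table, exactly below the jar's axis; z up; +x points from that axis to the lock post, a grey 34 x 34 mm block centred 66 mm along +x, top 86 mm above the table.
- bore (a point): Centre of the mouth of the bore in the top of the lock post, 86 mm above the table; the bore is 12 mm wide and 30 mm deep; axes as the fixture's.
- pin_knob (a point): Centre of the lock pin's yellow knob (22 mm diameter, 24 mm tall), z along the pin. At the start the pin stands in the bore, knob centre 126 mm above the table, passing through the fork of the cap's tongue and so locking the cap. It has to rise 42 mm for its foot to clear the tongue.
- notch (a point): Middle of the side notch in the green pin rest's top plate, at the plate's upper face, 70 mm above the table. The notch is a slot 14 mm wide (along y), from its closed end 12 mm towards +x of this point to its open mouth 16 mm towards -x. The pin hangs in it upright by its flange, knob centre 26 mm above this point; its shaft may enter from above or from the open side.
- rest: The green pin rest, fixed: foot 70 x 60 mm, a wall on its +x side carrying a plate 8 mm thick and 50 mm wide (y), top 70 mm above the table. Origin under its centre; axes shared with notch. It stands left or right of the jar, its x axis within 15 degrees of the fixture's.
- cap_center (a point): Centre of the red cap, half-way up. The cap (loose, 120 g) is a 60 mm cylinder, 38 mm tall; grip its upper 22 mm, which are solid. At the start its bottom is 88 mm and its top 126 mm above the table. Its x axis points along a steel forked tongue, 30 mm wide, reaching 74 mm from the cap's axis, its top 96 mm above the table, at the start over the lock post.
- cap: The same cap: origin at the centre of its lower edge, 19 mm below cap_center; same axes. It unscrews counterclockwise seen from above and does not rise as it turns. Its thread lugs let go after 50 to 55 degrees and stay free up to a hard stop at 90 degrees. The skirt covers 16 mm of neck: a 20 mm lift clears it.
- pin: The same loose pin (about 70 g, 82 mm long): origin at the centre of its foot, 70 mm below pin_knob. From the foot up: a 10 mm shaft, 44 mm long; a flange 24 mm wide and 4 mm thick; a 10 mm neck, 10 mm long; the knob. The flange's underside is 26 mm below the knob's centre.
- jar_mouth (a point): Centre of the jar's mouth, on its axis, 103.5 mm above the table while seated, hidden under the cap. The white jar (loose, about 0.85 kg, 66 mm body, 72 mm square foot with about 1.5 mm of play in the nest, neck 42 mm, 52 mm over the thread lugs) is braced against turning by the nest but can be lifted out.
- jar: The same jar: origin at the centre of its underside, on the fixture's plate 12 mm above the table; axes as the fixture's.
- seal (a joint): Angle of the jar's stiff rubber seal in rad, 0 tight to 1.6, which a key inside the cap drags counterclockwise while the cap is seated (lags the cap by up to 0.15). Its drag grows with speed: about 0.4 Nm at 1 rad/s, next to none at rest, so turn slowly.
- bin: Bystander: small blue bin with a few bolts, 100 x 75 x 45 mm, origin under its centre.
- bottle: Bystander: white bottle with red cap, 60 mm diameter, 150 mm tall, origin under its centre.
- pump: Bystander: small steel pump motor on a foot, about 120 x 55 x 75 mm, origin under its centre.
Things that resemble listed ones, but are neither listed nor needed, are in the scene too. Leave any purple look-alike of the jar alone.

How it is judged:
By the outcome, as a careful person would: the job done as asked, in the order asked, and still so for the second after the job is handed in, while the arm keeps its last pose, push and grip.
It also fails if it takes over 48 s, if anything falls off the work surface, if the arm or the gripper's body presses on something with over 40 N, if the wrist force passes 120 N, or if a joint passes its speed limit or range.

## Working session

There is one attempt and no reset: what is moved stays moved. The work goes in short steps, Python scripts to look and compute and a tool call to move; the robot and the scene stay as the last step left them, time stands still between calls to the robot, and variables do not carry over. Pictures are saved under pics/ and viewed, at most 10 in all, crops included, and the job is handed in when it is done.

Besides the shell and the picture viewer there is one more tool, called after ">>>" as a command line: name --argument value ..., lists and objects as JSON in quotes. drive_tool: Moves the arm, as the interface text tells. Its arguments: {"type":"object","properties":{"series":{"type":"array","items":{"type":"object","properties":{"tx":{"type":"number"},"ty":{"type":"number"},"tz":{"type":"number"},"rx":{"type":"number"},"ry":{"type":"number"},"rz":{"type":"number"},"claw":{"type":"number"}}}}},"required":["series"]}

```bash
mkdir -p pics; ls; python3 - <<'E'
from rig import arm, eyes
import cv2, numpy as np
a=eyes.snapshot("scene"); b=eyes.snapshot("top")
cv2.imwrite("pics/scene0.png",a[:,:,::-1]);cv2.imwrite("pics/top0.png",b[:,:,::-1])
for n in("scene","top","wrist"):print(n,eyes.calibration(n))
print(arm.sense())
E
```

```text
pics
scene {'fx': 460.56228818882573, 'fy': 460.56228818882573, 'cx': 319.6386942417079, 'cy': 204.68670346932947, 'dist_coeffs': array([0.04576875, 0.        , 0.        , 0.        , 0.        ]), 'world_to_cam': array([[-0.33687564,  0.94144128,  0.01425181,  0.14306387],
       [ 0.76330159,  0.28193154, -0.58127901, -0.37878312],
       [-0.55125809, -0.18494031, -0.8135795 ,  1.47303015],
       [ 0.        ,  0.        ,  0.        ,  1.        ]])}
top {'fx': 450.49046702345544, 'fy': 450.49046702345544, 'cx': 324.4888735188831, 'cy': 198.66827041127138, 'dist_coeffs': array([-0.00831558,  0.        ,  0.        ,  0.        ,  0.        ]), 'world_to_cam': array([[ 0.0084586 , -0.99995878, -0.00330073,  0.05443076],
       [-0.99902727, -0.00830777, -0.0433071 ,  0.56989788],
       [ 0.04327789,  0.00366384, -0.99905636,  1.32415698],
       [ 0.        ,  0.        ,  0.        ,  1.        ]])}
wrist {'fx': 296.936781065034, 'fy': 296.936781065034, 'cx': 318.71345467889296, 'cy': 205.92207215177763, 'dist_coeffs': array([-0.04149052,  0.        ,  0.        ,  0.        ,
[... 383 characters left out ...]
e': 0.1, 'joints': array([ 1.27029691,  0.60007393, -0.00253017,  1.60006768,  0.00181761,
        0.94290367, -0.07981156]), 'qvel': array([-0.00120064, -0.00026702,  0.00023894, -0.00187765, -0.00033353,
        0.00031318,  0.00059009]), 'tau': array([ 5.72535937e-03, -7.66556525e+01,  1.50207024e+00, -2.52936834e+01,
       -5.23824873e-02,  1.36386522e-02,  4.84267321e-05]), 'position': array([ 0.16077542, -0.70648528,  0.21781936]), 'orientation': array([ 9.93742904e-01,  1.11689365e-01, -1.58114534e-04, -7.08041566e-04]), 'ft_force': array([0.27797784, 0.11686139, 0.18853911]), 'torque': array([-0.0197026 , -0.03927039, -0.00027766]), 'grasp_force': 0.0, 'opening': 1.0014283793451575}
```

View pics/scene0.png

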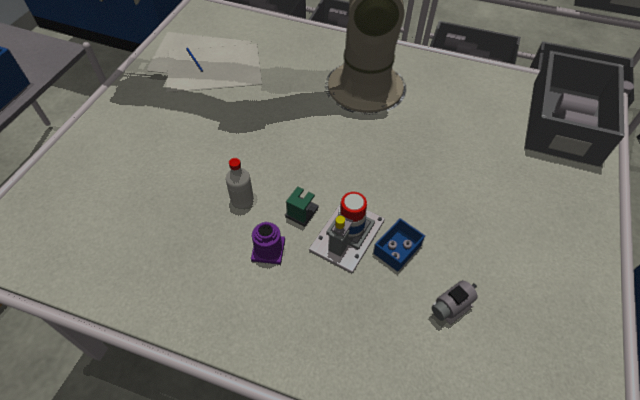

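View pics/top0.png

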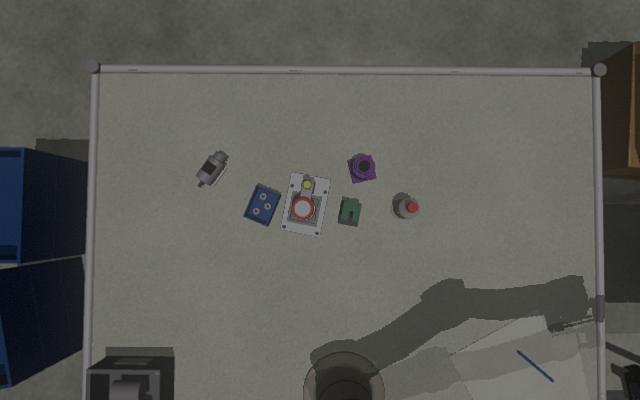

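The scene view shows the red-capped jar at (353,205) with yellow knob at (340,222), and green rest at (300,205). In the top view these are cap (303,208), knob (308,185) and rest (349,211).
Candidates: red is the jar cap at top (303,208) or the bottle cap (412,207). The jar is the one at (303,208) or the purple look-alike (362,168). Yellow (308,185) and green (349,211) are the only ones of their colours. I choose the cap at (303,208), because it stands on the base plate next to the pin.

```bash
cat > h.py <<'E'
from rig import arm, eyes
import cv2, numpy as np
from scipy.spatial.transform import Rotation as R
def cam(name, s=None):
    c=eyes.calibration(name)
    K=np.array([[c["fx"],0,c["cx"]],[0,c["fy"],c["cy"]],[0,0,1]])
    if name=="wrist":
        s=s or arm.sense(); T=np.eye(4); T[:3,:3]=R.from_quat(s["orientation"]).as_matrix(); T[:3,3]=s["position"]
        wc=T@c["tool_from_camera"]
    else: wc=np.linalg.inv(c["world_to_cam"])
    return K,c["dist_coeffs"],wc
def ray(cm,px):
    K,d,wc=cm
    p=cv2.undistortPoints(np.array(px,float).reshape(-1,1,2),K,d).reshape(-1,2)
    return wc[:3,3],np.c_[p,np.ones(len(p))]@wc[:3,:3].T
def plane(cm,px,z):
    o,D=ray(cm,px); return o+D*((z-o[2])/D[:,2])[:,None]
def project(cm,P):
    K,d,wc=cm; w=np.linalg.inv(wc)
    return cv2.projectPoints(np.array(P,float).reshape(-1,1,3),cv2.Rodrigues(w[:3,:3])[0],w[:3,3],K,d)[0].reshape(-1,2)
H={"yellow":((22,120,70),(35,255,255)),"green":((65,60,25),(90,255,255)),"red":((0,130,70),(8,255,255))}
def blobs(img,col,amin=15):
    hsv=cv2.cvtColor(img,cv2.COLOR_RGB2HSV); m=cv2.inRange(hsv,*map(np.array,H[col]))
    if col=="red": m|=cv2.inRange(hsv,np.array((172,130,70)),np.array((180,255,255)))
    cs,_=cv2.findContours(m,cv2.RETR_EXTERNAL,cv2.CHAIN_APPROX_NONE)
    return sorted([c for c in cs if cv2.contourArea(c)>amin],key=lambda c:-cv2.contourArea(c))
E
python3 - <<'E'
from h import *
b=eyes.snapshot("top");cm=cam("top")
for col,z in(("yellow",.138),("green",.07),("red",.12)):
    for c in blobs(b,col)[:3]:
        (x,y),r=cv2.minEnclosingCircle(c);m=cv2.moments(c);ct=(m["m10"]/m["m00"],m["m01"]/m["m00"])
        print(col,cv2.contourArea(c),np.round([x,y,r],1),np.round(ct,1),plane(cm,[(x,y),ct],z).round(4))
cv2.imwrite("pics/crop.png",cv2.resize(b[150:260,230:430,::-1],None,fx=4,fy=4,interpolation=cv2.INTER_CUBIC))
E
```

```text
yellow 32.5 [306.6 184.2   3.6] [306.7 184. ] [[0.6024 0.1072 0.138 ]
 [0.603  0.1069 0.138 ]]
green 225.0 [350.5 211.   11.9] [350.7 210. ] [[ 0.5325 -0.015   0.07  ]
 [ 0.5354 -0.0155  0.07  ]]
red 330.0 [302.1 208.   10.7] [302.2 208. ] [[0.5388 0.1195 0.12  ]
 [0.5388 0.1194 0.12  ]]
red 62.0 [412.4 207.    4.8] [412.4 207. ] [[ 0.544  -0.1808  0.12  ]
 [ 0.544  -0.1808  0.12  ]]
```

View pics/crop.png

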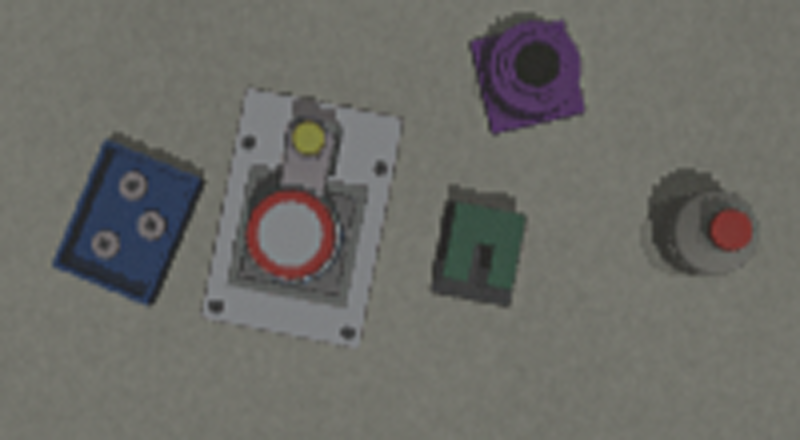

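The crop confirms the choice: red cap with its tongue under the yellow knob on the plate. The rest's notch opens downward in the image (towards the robot) at crop (483,258). Next I bring the wrist camera over them.

>>> drive_tool --series '[{"tx": 3.0, "ty": 3.9, "tz": 1.1, "rz": -0.028, "claw": -1}, {"tx": 3.0, "ty": 3.9, "tz": 1.1, "rz": -0.028, "claw": -1}, {"tx": 3.0, "ty": 3.9, "tz": 1.1, "rz": -0.028, "claw": -1}, {"tx": 3.0, "ty": 3.9, "tz": 1.1, "rz": -0.028, "claw": -1}, {"tx": 3.0, "ty": 3.9, "tz": 1.1, "rz": -0.028, "claw": -1}, {"tx": 3.0, "ty": 3.9, "tz": 1.1, "rz": -0.028, "claw": -1}, {"tx": 3.0, "ty": 3.9, "tz": 1.1, "rz": -0.028, "claw": -1}, {"tx": 3.0, "ty": 3.5, "tz": 0.5, "rz": -0.028, "claw": -1}, {"tx": 1.0, "ty": 5.0, "rz": -0.028, "claw": -1}, {"tx": 1.0, "ty": 5.4, "rz": -0.028, "claw": -1}, {"tx": 1.0, "ty": 5.4, "rz": -0.028, "claw": -1}, {"tx": 1.0, "ty": 5.4, "rz": -0.028, "claw": -1}, {"tx": 1.0, "ty": 5.4, "rz": -0.028, "claw": -1}, {"tx": 1.0, "ty": 5.4, "rz": -0.028, "claw": -1}, {"tx": 0.9, "ty": 5.4, "rz": -0.028, "claw": -1}, {"ty": 5.4, "claw": -1}, {"ty": 3.0, "claw": -1}, {"claw": -1}, {"claw": -1}]'

```text
schema error: expected keys tx, ty, tz, rx, ry, rz, claw
```

```bash
python3 - <<'E'
from h import *
s=arm.sense();b=eyes.snapshot("wrist");cm=cam("wrist",s)
print(s["joints"].round(3),s["position"],s["orientation"],abs(s["qvel"]).max())
cv2.imwrite("pics/w1.png",b[:,:,::-1]);np.save("w1.npy",b)
for col,z in(("yellow",.138),("green",.07),("red",.126)):
    for c in blobs(b,col)[:2]:
        (x,y),r=cv2.minEnclosingCircle(c)
        print(col,cv2.contourArea(c),np.round([x,y,r],1),plane(cm,[(x,y)],z).round(4))
E
```

```text
[ 1.27   0.6   -0.003  1.6    0.002  0.943 -0.08 ] [ 0.16078399 -0.70658767  0.21797009] [ 9.93743950e-01  1.11680887e-01 -1.30852563e-04 -5.69141685e-04] 0.004808114944899286
```

View pics/w1.png

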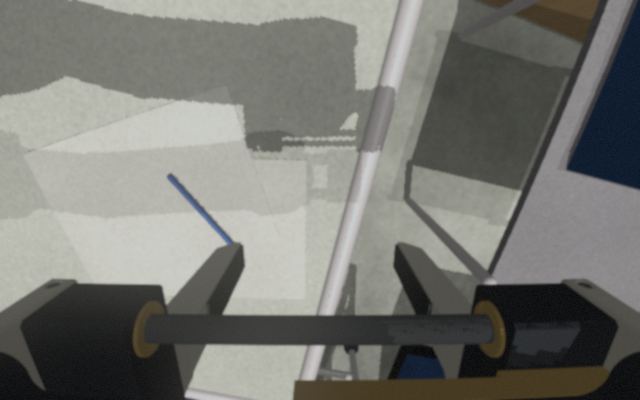

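The move was refused because every key must be present. This picture is from the start pose: bare table, fingers at (215,280) and (420,280).

>>> drive_tool --series '[{"tx": 3.0, "ty": 3.9, "tz": 1.1, "rx": 0, "ry": 0, "rz": -0.028, "claw": -1}, {"tx": 3.0, "ty": 3.9, "tz": 1.1, "rx": 0, "ry": 0, "rz": -0.028, "claw": -1}, {"tx": 3.0, "ty": 3.9, "tz": 1.1, "rx": 0, "ry": 0, "rz": -0.028, "claw": -1}, {"tx": 3.0, "ty": 3.9, "tz": 1.1, "rx": 0, "ry": 0, "rz": -0.028, "claw": -1}, {"tx": 3.0, "ty": 3.9, "tz": 1.1, "rx": 0, "ry": 0, "rz": -0.028, "claw": -1}, {"tx": 3.0, "ty": 3.9, "tz": 1.1, "rx": 0, "ry": 0, "rz": -0.028, "claw": -1}, {"tx": 3.0, "ty": 3.9, "tz": 1.1, "rx": 0, "ry": 0, "rz": -0.028, "claw": -1}, {"tx": 3.0, "ty": 3.5, "tz": 0.5, "rx": 0, "ry": 0, "rz": -0.028, "claw": -1}, {"tx": 1.0, "ty": 5.0, "tz": 0, "rx": 0, "ry": 0, "rz": -0.028, "claw": -1}, {"tx": 1.0, "ty": 5.4, "tz": 0, "rx": 0, "ry": 0, "rz": -0.028, "claw": -1}, {"tx": 1.0, "ty": 5.4, "tz": 0, "rx": 0, "ry": 0, "rz": -0.028, "claw": -1}, {"tx": 1.0, "ty": 5.4, "tz": 0, "rx": 0, "ry": 0, "rz": -0.028, "claw": -1}, {"tx": 1.0, "ty": 5.4, "tz": 0, "rx": 0, "ry": 0, "rz": -0.028, "claw": -1}, {"tx": 1.0, "ty": 5.4, "tz": 0, "rx": 0, "ry": 0, "rz": -0.028, "claw": -1}, {"tx": 0.9, "ty": 5.4, "tz": 0, "rx": 0, "ry": 0, "rz": -0.028, "claw": -1}, {"tx": 0, "ty": 5.4, "tz": 0, "rx": 0, "ry": 0, "rz": 0, "claw": -1}, {"tx": 0, "ty": 3.0, "tz": 0, "rx": 0, "ry": 0, "rz": 0, "claw": -1}, {"tx": 0, "ty": 0, "tz": 0, "rx": 0, "ry": 0, "rz": 0, "claw": -1}, {"tx": 0, "ty": 0, "tz": 0, "rx": 0, "ry": 0, "rz": 0, "claw": -1}]'

```text
time: 2.58
position: [0.4698, 0.0582, 0.3005]
orientation: [0.995, -0.098, -0.0, 0.0]
ft_force: [-0.6, -0.9, 0.1]
opening: 1.002
grasp_force: 0.0
```

```bash
cat > look.py <<'E'
from h import *
import sys
s=arm.sense();b=eyes.snapshot("wrist");cm=cam("wrist",s)
print(s["joints"].round(3),s["position"],s["orientation"],abs(s["qvel"]).max())
cv2.imwrite("pics/%s.png"%sys.argv[1],b[:,:,::-1])
for col,z in(("yellow",.138),("green",.07),("red",.126)):
    for c in blobs(b,col)[:2]:
        (x,y),r=cv2.minEnclosingCircle(c)
        print(col,cv2.contourArea(c),np.round([x,y,r],1),plane(cm,[(x,y)],z).round(4))
E
python3 look.py w2
```

```text
[-0.075  0.204 -0.202  2.045  0.053  0.897 -2.074] [0.46980301 0.05817426 0.30053516] [ 9.95159289e-01 -9.82746751e-02 -1.19682140e-04  2.50000633e-04] 0.016404915848810705
yellow 260.5 [247.4  76.7  10. ] [[0.6022 0.1072 0.138 ]]
green 1150.0 [364.5 120.   27.2] [[ 0.5323 -0.014   0.07  ]]
red 2005.0 [255.5 137.7  26.4] [[0.5401 0.1172 0.126 ]]
red 618.0 [525.7  81.4  16.6] [[ 0.543 -0.186  0.126]]
```

View pics/w2.png

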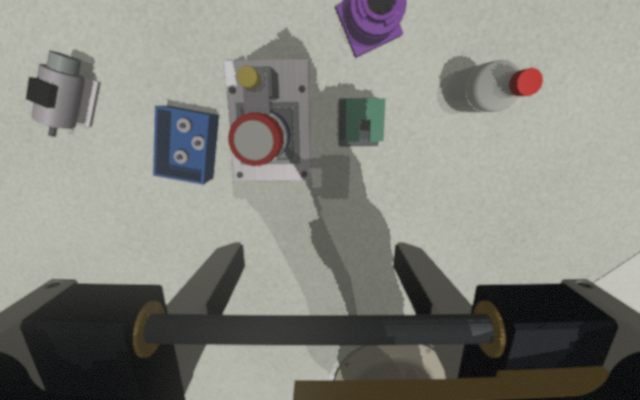

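This shows cap (256,138), knob (247,77) and rest with notch (363,125), pump, bin and purple jar all clear of them. The knob agrees with the top view to within 0.5 mm. I go lower for one finer measurement.

>>> drive_tool --series '[{"tx": 1.0, "ty": 0, "tz": -3.3, "rx": 0, "ry": 0, "rz": 0, "claw": -1}, {"tx": 1.0, "ty": 0, "tz": -3.3, "rx": 0, "ry": 0, "rz": 0, "claw": -1}, {"tx": 1.0, "ty": 0, "tz": -3.3, "rx": 0, "ry": 0, "rz": 0, "claw": -1}, {"tx": 0, "ty": 0, "tz": 0, "rx": 0, "ry": 0, "rz": 0, "claw": -1}, {"tx": 0, "ty": 0, "tz": 0, "rx": 0, "ry": 0, "rz": 0, "claw": -1}]'

```text
time: 3.25
position: [0.5, 0.0583, 0.2024]
orientation: [0.995, -0.099, 0.0, 0.0]
ft_force: [0.2, -0.2, 0.4]
opening: 0.998
grasp_force: 0.0
```

```bash
python3 look.py w3; python3 -c "
import cv2;b=cv2.imread('pics/w3.png');cv2.imwrite('pics/w3c.png',cv2.resize(b[0:200,200:440],None,fx=3,fy=3,interpolation=cv2.INTER_CUBIC))"
```

```text
[-0.089  0.364 -0.185  2.109  0.105  0.677 -2.112] [0.49996849 0.05833083 0.20244202] [ 9.95128071e-01 -9.85905866e-02  1.18354107e-04  7.34754948e-05] 0.016692721513806363
yellow 541.5 [229.  104.4  14.6] [[0.6021 0.1062 0.138 ]]
green 2020.5 [384.5 151.   34.3] [[ 0.5342 -0.0151  0.07  ]]
red 1351.5 [609.5 112.5  25.3] [[ 0.54   -0.1908  0.126 ]]
red 1279.0 [242.  181.4  36.4] [[0.5417 0.116  0.126 ]]
```

View pics/w3c.png

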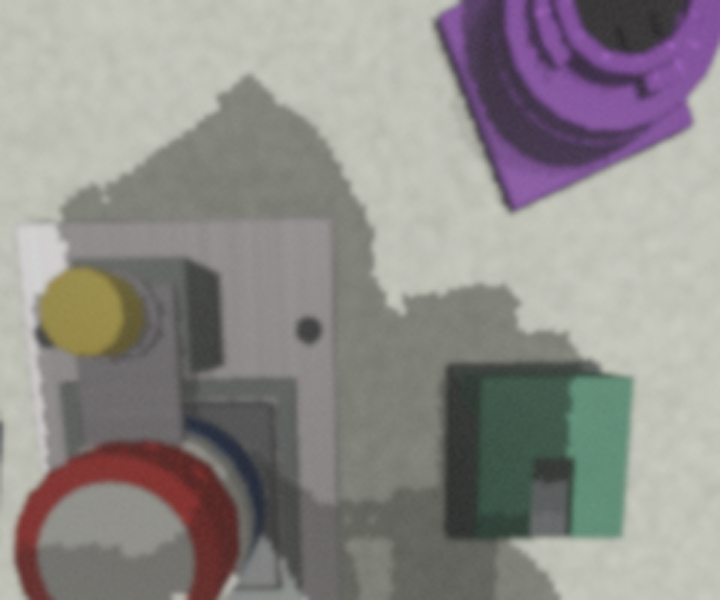

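The crop shows the knob top at crop (85,312), the plate's top edge from (17,225) to (331,218), and the rest plate's corners (478,376), (633,376), (622,538) and (474,538). The notch spans 530–573 at its closed end (row 458) and 528–571 at its mouth (row 538).

```bash
python3 - <<'E'
from h import *
cm=cam("wrist")
f=lambda pts,z:plane(cm,np.array(pts)/3+[200,0],z)[:,:2].round(4)
print("knob",f([(85,312)],.138))
P=f([(17,225),(331,218),(45,470),(338,590)],.012);print(P)
for a,b in((1,0),(2,0),(3,1)):d=P[b]-P[a];print(np.degrees(np.arctan2(*d[::-1])),np.hypot(*d))
Q=f([(478,376),(633,376),(622,538),(474,538)],.07);print("rest",Q)
for a,b in((1,0),(2,1),(3,0),(2,3)):d=Q[b]-Q[a];print(np.degrees(np.arctan2(*d[::-1])),np.hypot(*d))
N=f([(530,458),(573,458),(571,538),(528,538)],.07);print("notch",N)
print("post top",f([(187,258)],.086), "cap leftrim",f([(17,548)],.126))
b=cv2.imread("pics/w3.png")[:,:,::-1]
for c in blobs(b,"red"):
    p=c[:,0]; p=p[p[:,0]<320]
    if len(p): print("red x",p[:,0].min(),p[p[:,0].argmin()],p[:,0].max(),p[:,1].min(),p[:,1].max())
# top camera, z .126 grey disc+red silhouettes: cap centre by two-height average
top=eyes.snapshot("top");ct=cam("top");c=blobs(top,"red")[0];e=cv2.minEnclosingCircle(c);print(e,plane(ct,[e[0]],.118))
E
```

```text
knob [[0.6027 0.107 ]]
[[0.6486 0.159 ]
 [0.6272 0.0434]
 [0.5583 0.1752]
 [0.4862 0.0697]]
79.512072692113 0.11756411016972824
-10.170782298074736 0.0917416481212322
-10.56566980456032 0.14343183049797556
rest [[ 0.564   0.006 ]
 [ 0.5543 -0.0438]
 [ 0.5012 -0.0342]
 [ 0.511   0.0158]]
78.97798359253696 0.05073588473654518
-10.247864111110266 0.05396081911906086
-10.475991666894314 0.05389842298249545
78.91060446422793 0.050951349344251926
notch [[ 0.5344 -0.0069]
 [ 0.5316 -0.0211]
 [ 0.5046 -0.0169]
 [ 0.5074 -0.0024]]
post top [[0.6158 0.0875]] cap leftrim [[0.5468 0.147 ]]
red x 206 [206 176] 277 148 217
((412.3571472167969, 207.0), 4.794332981109619) [[ 0.54408198 -0.18118687  0.118     ]]
```

The measurements are consistent: notch 14 mm wide, plate 50 mm wide, fixture and rest yaw both about −10.5°. Estimates are knob (0.6025, 0.107), cap axis (0.538, 0.119) and notch (0.5215, −0.012). Next I go over the knob, descend, grip and lift.

>>> drive_tool --series '[{"tx": 3.42, "ty": 1.62, "tz": 0, "rx": 0, "ry": 0, "rz": 0.014, "claw": -1}, {"tx": 3.42, "ty": 1.62, "tz": 0, "rx": 0, "ry": 0, "rz": 0, "claw": -1}, {"tx": 3.42, "ty": 1.62, "tz": 0, "rx": 0, "ry": 0, "rz": 0, "claw": -1}, {"tx": 0, "ty": 0, "tz": -2.4, "rx": 0, "ry": 0, "rz": 0, "claw": -1}, {"tx": 0, "ty": 0, "tz": -2.4, "rx": 0, "ry": 0, "rz": 0, "claw": -1}, {"tx": 0, "ty": 0, "tz": -2.4, "rx": 0, "ry": 0, "rz": 0, "claw": -1}, {"tx": 0, "ty": 0, "tz": -2.2, "rx": 0, "ry": 0, "rz": 0, "claw": -1}, {"tx": 0, "ty": 0, "tz": 0, "rx": 0, "ry": 0, "rz": 0, "claw": -0.2}, {"tx": 0, "ty": 0, "tz": 0, "rx": 0, "ry": 0, "rz": 0, "claw": 0.3}]'

```text
time: 4.47
position: [0.6031, 0.1078, 0.1091]
orientation: [0.996, -0.091, 0.001, -0.0]
ft_force: [-0.0, -0.5, -0.1]
opening: 0.829
grasp_force: 0.0
```

```bash
python3 look.py w4; python3 -c "
import cv2;b=cv2.imread('pics/w4.png');cv2.imwrite('pics/w4c.png',b[150:400,120:520])"
```

```text
[-0.167  0.604 -0.152  1.95   0.154  0.597 -2.173] [0.60312915 0.10778122 0.10905426] [ 9.95851142e-01 -9.09934598e-02  7.96305096e-04 -2.43626108e-04] 0.006368882828508726
yellow 1498.5 [319.5 271.   25.4] [[0.6088 0.1066 0.138 ]]
green 3489.5 [474.  257.   48.3] [[ 0.5602 -0.0065  0.07  ]]
red 1094.0 [319.5 312.5  37.5] [[0.5743 0.1129 0.126 ]]
red 292.0 [284.  362.5  19.2] [[0.5405 0.1423 0.126 ]]
```

View pics/w4c.png

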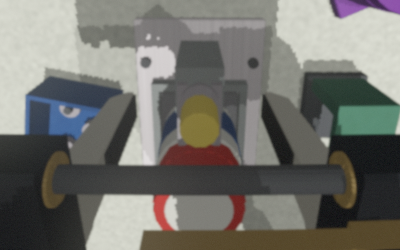

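The knob is centred between the fingers at crop (200,120). Closing.

>>> drive_tool --series '[{"tx": 0, "ty": 0, "tz": 0, "rx": 0, "ry": 0, "rz": 0, "claw": 1}, {"tx": 0, "ty": 0, "tz": 0, "rx": 0, "ry": 0, "rz": 0, "claw": 1}, {"tx": 0, "ty": 0, "tz": 0, "rx": 0, "ry": 0, "rz": 0, "claw": 1}, {"tx": 0, "ty": 0, "tz": 0, "rx": 0, "ry": 0, "rz": 0, "claw": 1}, {"tx": 0, "ty": 0, "tz": 0, "rx": 0, "ry": 0, "rz": 0, "claw": 1}, {"tx": 0, "ty": 0, "tz": 0, "rx": 0, "ry": 0, "rz": 0, "claw": 1}, {"tx": 0, "ty": 0, "tz": 0, "rx": 0, "ry": 0, "rz": 0, "claw": 1}, {"tx": 0, "ty": 0, "tz": 0, "rx": 0, "ry": 0, "rz": 0, "claw": 1}]'

```text
time: 5.52
position: [0.6024, 0.1077, 0.1076]
orientation: [0.996, -0.091, -0.0, 0.0]
ft_force: [-0.1, 0.9, 0.1]
opening: 0.228
grasp_force: 30.0
```

>>> drive_tool --series '[{"tx": 0, "ty": 0, "tz": 0.6, "rx": 0, "ry": 0, "rz": 0, "claw": 1}, {"tx": 0, "ty": 0, "tz": 0.8, "rx": 0, "ry": 0, "rz": 0, "claw": 1}, {"tx": 0, "ty": 0, "tz": 0.8, "rx": 0, "ry": 0, "rz": 0, "claw": 1}, {"tx": 0, "ty": 0, "tz": 0.8, "rx": 0, "ry": 0, "rz": 0, "claw": 1}, {"tx": 0, "ty": 0, "tz": 1.0, "rx": 0, "ry": 0, "rz": 0, "claw": 1}, {"tx": 0, "ty": 0, "tz": 1.0, "rx": 0, "ry": 0, "rz": 0, "claw": 1}, {"tx": 0, "ty": 0, "tz": 1.0, "rx": 0, "ry": 0, "rz": 0, "claw": 1}, {"tx": 0, "ty": 0, "tz": 1.0, "rx": 0, "ry": 0, "rz": 0, "claw": 1}, {"tx": 0, "ty": 0, "tz": 0, "rx": 0, "ry": 0, "rz": 0, "claw": 1}, {"tx": -2.0, "ty": -3.0, "tz": 0, "rx": 0, "ry": 0, "rz": 0, "claw": 1}, {"tx": -2.0, "ty": -3.0, "tz": 0, "rx": 0, "ry": 0, "rz": 0, "claw": 1}, {"tx": -2.0, "ty": -3.0, "tz": 0, "rx": 0, "ry": 0, "rz": 0, "claw": 1}, {"tx": -2.1, "ty": -3.0, "tz": 0, "rx": 0, "ry": 0, "rz": 0, "claw": 1}, {"tx": 0, "ty": 0, "tz": 0, "rx": 0, "ry": 0, "rz": 0, "claw": 1}, {"tx": 0, "ty": 0, "tz": 0, "rx": 0, "ry": 0, "rz": 0, "claw": 1}]'

```text
time: 7.4
position: [0.522, -0.0118, 0.1777]
orientation: [0.996, -0.091, 0.0, -0.0]
ft_force: [0.5, -0.4, -0.2]
opening: 0.231
grasp_force: 30.0
```

```bash
python3 look.py w5; python3 - <<'E'
from h import *
s=eyes.snapshot("scene");t=eyes.snapshot("top");cv2.imwrite("pics/s5.png",s[:,:,::-1])
for n,i in(("scene",s),("top",t)):
  for c in blobs(i,"yellow",8):print(n,cv2.minEnclosingCircle(c)); 
  print(project(cam(n),arm.sense()["position"]-[0,0,-.019]))
a=cv2.imread("pics/w5.png")[150:330,180:460];b=s[160:270,250:420,::-1]
a=cv2.resize(a,(560,360));b=cv2.resize(b,None,fx=3.2,fy=3.2)
cv2.imwrite("pics/m5.png",cv2.resize(np.vstack([a,cv2.resize(b,(560,360))]),(466,600)))
E
```

```text
[ 0.05   0.42  -0.184  2.095  0.125  0.637 -1.973] [ 0.52203211 -0.01180838  0.17765469] [ 9.95856546e-01 -9.09373931e-02  2.47906604e-04 -2.61884560e-04] 0.01375281213066792
yellow 1601.5 [319.  271.2  25.5] [[ 0.4887 -0.0055  0.138 ]]
green 1769.0 [320.5 191.   35.8] [[ 0.5347 -0.0154  0.07  ]]
red 3691.0 [156.5 230.5  38.7] [[0.5409 0.1174 0.126 ]]
red 1484.5 [543.5 166.   25.2] [[ 0.5383 -0.1872  0.126 ]]
scene ((301.0, 161.0), 6.324655532836914)
[[301.42535622 160.88372221]]
[[351.68331681 214.28562366]]
```

View pics/m5.png

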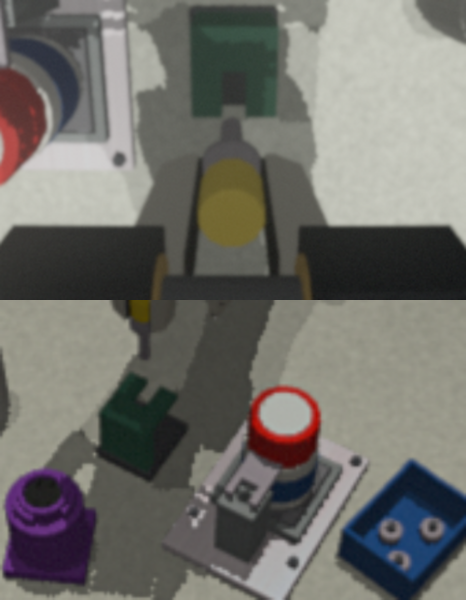

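The pin is held upright, foot at about (231,125) in the upper crop, and the notch is in line with it at (234,70–117). The tongue and bore are free. I recheck the notch against the pin numerically.

```bash
python3 - <<'E'
from h import *
cm=cam("wrist");b=cv2.imread("pics/w5.png")
g=cv2.cvtColor(b,cv2.COLOR_BGR2GRAY).astype(int)
hsv=cv2.cvtColor(b,cv2.COLOR_BGR2HSV)
for r in(195,200,205,210,215):
    m=((hsv[r,:,0]>60)&(hsv[r,:,0]<92)&(hsv[r,:,1]>90)&(np.arange(640)>280)&(np.arange(640)<360));i=np.where(m)[0]
    j=np.diff(i).argmax();L,Rr=i[j],i[j+1];mid=(L+Rr)/2
    print(r,i[0],L,Rr,i[-1],plane(cm,[(mid,r),((i[0]+i[-1])/2,r)],.07)[:,:2].round(4).tolist())
E
```

```text
Traceback (most recent call last):
ValueError: attempt to get argmax of an empty sequence
```

```bash
python3 - <<'E'
from h import *
cm=cam("wrist");b=cv2.imread("pics/w5.png")
hsv=cv2.cvtColor(b,cv2.COLOR_BGR2HSV)
for r in(180,196,202,208,214):
    m=((hsv[r,:,0]>55)&(hsv[r,:,0]<95)&(hsv[r,:,1]>60)&(np.arange(640)>280)&(np.arange(640)<360));i=np.where(m)[0]
    if len(i)<9: print(r,len(i));continue
    j=np.diff(i).argmax();L,Rr=i[j],i[j+1];mid=(L+Rr)/2
    print(r,i[0],L,Rr,i[-1],plane(cm,[(mid,r),((i[0]+i[-1])/2,r)],.07)[:,:2].round(4).tolist())
E
```

```text
180 296 334 340 345 [[0.5426, -0.032], [0.5453, -0.0167]]
196 296 311 330 344 [[0.5299, -0.0139], [0.53, -0.0134]]
202 297 310 330 344 [[0.5241, -0.0124], [0.524, -0.0128]]
208 297 311 329 344 [[0.5182, -0.0113], [0.5181, -0.0118]]
214 298 310 330 344 [[0.5121, -0.0102], [0.5119, -0.0112]]
```

The notch line at x=0.522 lies at y≈−0.012, where the pin already is. Lowering to just above hanging height.

>>> drive_tool --series '[{"tx": 0, "ty": 0, "tz": -1.5, "rx": 0, "ry": 0, "rz": 0, "claw": 1}, {"tx": 0, "ty": 0, "tz": -1.5, "rx": 0, "ry": 0, "rz": 0, "claw": 1}, {"tx": 0, "ty": 0, "tz": -1.5, "rx": 0, "ry": 0, "rz": 0, "claw": 1}, {"tx": 0, "ty": 0, "tz": -1.0, "rx": 0, "ry": 0, "rz": 0, "claw": 1}, {"tx": 0, "ty": 0, "tz": -1.0, "rx": 0, "ry": 0, "rz": 0, "claw": 1}, {"tx": 0, "ty": 0, "tz": -1.0, "rx": 0, "ry": 0, "rz": 0, "claw": 1}, {"tx": 0, "ty": 0, "tz": -0.8, "rx": 0, "ry": 0, "rz": 0, "claw": 1}, {"tx": 0, "ty": 0, "tz": -0.6, "rx": 0, "ry": 0, "rz": 0, "claw": 1}, {"tx": 0, "ty": 0, "tz": -0.5, "rx": 0, "ry": 0, "rz": 0, "claw": 1}, {"tx": 0, "ty": 0, "tz": -0.3, "rx": 0, "ry": 0, "rz": 0, "claw": 1}, {"tx": 0, "ty": 0, "tz": -0.2, "rx": 0, "ry": 0, "rz": 0, "claw": 1}, {"tx": 0, "ty": 0, "tz": 0, "rx": 0, "ry": 0, "rz": 0, "claw": 1}, {"tx": 0, "ty": 0, "tz": 0, "rx": 0, "ry": 0, "rz": 0, "claw": 1}]'

```text
time: 9.18
position: [0.5216, -0.0123, 0.0788]
orientation: [0.996, -0.091, 0.0, -0.0]
ft_force: [1.0, 0.8, -0.4]
opening: 0.227
grasp_force: 30.0
```

>>> drive_tool --series '[{"tx": 0, "ty": 0, "tz": -0.1, "rx": 0, "ry": 0, "rz": 0, "claw": 1}, {"tx": 0, "ty": 0, "tz": 0, "rx": 0, "ry": 0, "rz": 0, "claw": 1}, {"tx": 0, "ty": 0, "tz": 0, "rx": 0, "ry": 0, "rz": 0, "claw": 0.4}, {"tx": 0, "ty": 0, "tz": 0, "rx": 0, "ry": 0, "rz": 0, "claw": 0.2}, {"tx": 0, "ty": 0, "tz": 0, "rx": 0, "ry": 0, "rz": 0, "claw": 0}, {"tx": 0, "ty": 0, "tz": 0, "rx": 0, "ry": 0, "rz": 0, "claw": 0}, {"tx": 0, "ty": 0, "tz": 0, "rx": 0, "ry": 0, "rz": 0, "claw": 0}, {"tx": 0, "ty": 0, "tz": 2, "rx": 0, "ry": 0, "rz": 0, "claw": 0}, {"tx": 0, "ty": 0, "tz": 3, "rx": 0, "ry": 0, "rz": 0, "claw": -0.5}, {"tx": 0, "ty": 0, "tz": 3, "rx": 0, "ry": 0, "rz": 0, "claw": -1}, {"tx": 0, "ty": 0, "tz": 3, "rx": 0, "ry": 0, "rz": 0, "claw": -1}, {"tx": 0, "ty": 0, "tz": 2, "rx": 0, "ry": 0, "rz": 0, "claw": -1}, {"tx": 0, "ty": 2.5, "tz": 0, "rx": 0, "ry": 0, "rz": 0, "claw": -1}, {"tx": 0, "ty": 2.5, "tz": 0, "rx": 0, "ry": 0, "rz": 0, "claw": -1}, {"tx": 0, "ty": 0, "tz": 0, "rx": 0, "ry": 0, "rz": 0, "claw": -1}, {"tx": 0, "ty": 0, "tz": 0, "rx": 0, "ry": 0, "rz": 0, "claw": -1}]'

```text
time: 11.18
position: [0.5213, 0.037, 0.2075]
orientation: [0.996, -0.091, -0.0, 0.0]
ft_force: [-0.4, -0.3, 0.3]
opening: 0.999
grasp_force: 0.0
```

```bash
python3 look.py w6; python3 - <<'E'
from h import *
t=eyes.snapshot("scene")
for c in blobs(t,"yellow",8):print("scene",cv2.minEnclosingCircle(c))
print(project(cam("scene"),[.522,-.012,.096]))
a=cv2.imread("pics/w6.png")[60:280,140:460]
b=cv2.resize(t[160:270,260:420,::-1],(640,440))
cv2.imwrite("pics/m6.png",cv2.resize(np.vstack([cv2.resize(a,(640,440)),b]),(436,600)))
w=cam("wrist"); 
E
```

```text
[-0.029  0.38  -0.202  2.062  0.115  0.71  -2.057] [0.52133255 0.03697526 0.20750563] [ 9.95843602e-01 -9.10791671e-02 -1.79264912e-04  2.69859688e-04] 0.009679655795898657
yellow 351.0 [369.  193.8  11.9] [[ 0.5343 -0.0071  0.138 ]]
green 1084.0 [366.  175.   32.5] [[ 0.5346 -0.0151  0.07  ]]
red 1171.0 [576.2 148.3  23. ] [[ 0.5388 -0.189   0.126 ]]
red 798.5 [226.5 204.6  35.5] [[0.5436 0.1155 0.126 ]]
scene ((302.5, 188.0), 5.590270042419434)
[[301.90362698 188.27558432]]
```

View pics/m6.png

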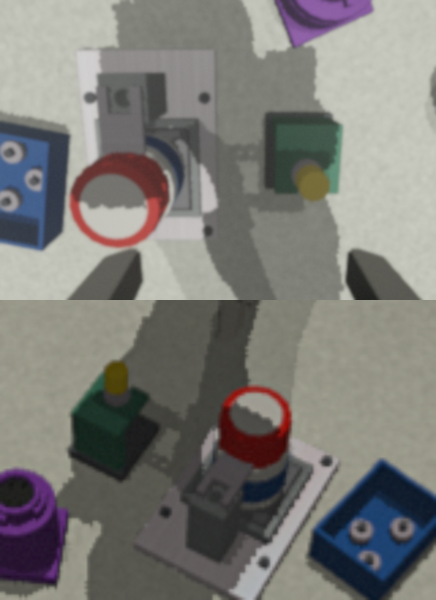

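The pin hangs upright in the notch, yellow knob at (312,182) in the upper view and on the predicted scene pixel to 0.6 px; the gripper has let it go. Now the cap.

>>> drive_tool --series '[{"tx": 0.8, "ty": 4.1, "tz": 0, "rx": 0, "ry": 0, "rz": 0, "claw": -1}, {"tx": 0.9, "ty": 4.1, "tz": 0, "rx": 0, "ry": 0, "rz": 0, "claw": -1}, {"tx": 0, "ty": 0, "tz": 0, "rx": 0, "ry": 0, "rz": 0, "claw": -1}, {"tx": 0, "ty": 0, "tz": -2.5, "rx": 0, "ry": 0, "rz": 0, "claw": -1}, {"tx": 0, "ty": 0, "tz": -2.5, "rx": 0, "ry": 0, "rz": 0, "claw": -1}, {"tx": 0, "ty": 0, "tz": -2.5, "rx": 0, "ry": 0, "rz": 0, "claw": -1}, {"tx": 0, "ty": 0, "tz": -2.0, "rx": 0, "ry": 0, "rz": 0, "claw": -1}, {"tx": 0, "ty": 0, "tz": -1.5, "rx": 0, "ry": 0, "rz": 0, "claw": -1}, {"tx": 0, "ty": 0, "tz": 0, "rx": 0, "ry": 0, "rz": 0, "claw": -1}, {"tx": 0, "ty": 0, "tz": 0, "rx": 0, "ry": 0, "rz": 0, "claw": -1}]'

```text
time: 12.52
position: [0.5388, 0.1194, 0.0981]
orientation: [0.996, -0.091, 0.0, -0.0]
ft_force: [0.4, -0.5, 0.3]
opening: 1.001
grasp_force: 0.0
```

```bash
python3 look.py w7; python3 -c "
import cv2;b=cv2.imread('pics/w7.png');cv2.imwrite('pics/w7c.png',b[150:400,120:520])"
```

```text
[-0.208  0.567 -0.162  2.093  0.184  0.493 -2.261] [0.53884183 0.11943232 0.09812387] [ 9.95835720e-01 -9.11654242e-02  2.84375018e-04 -6.31417013e-05] 0.009135995199621846
yellow 1427.0 [529.  243.   26.9] [[0.5468 0.0166 0.138 ]]
green 4414.5 [497.8 200.   55.2] [[ 0.5438 -0.0072  0.07  ]]
red 4053.0 [319.  266.6  57.8] [[0.5466 0.1182 0.126 ]]
```

View pics/w7c.png

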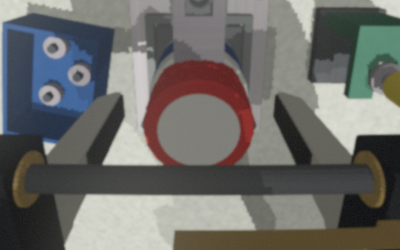

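The cap's top disc at crop (199,130) sits midway between the fingers. Closing on it.

```bash
python3 -c "
from h import *
print(plane(cam('wrist'),[(319,281)],.126))"
```

```text
[[0.53803114 0.11986376 0.126     ]]
```

>>> drive_tool --series '[{"tx": 0, "ty": 0, "tz": 0, "rx": 0, "ry": 0, "rz": 0, "claw": -0.2}, {"tx": 0, "ty": 0, "tz": 0, "rx": 0, "ry": 0, "rz": 0, "claw": -0.2}, {"tx": 0, "ty": 0, "tz": 0, "rx": 0, "ry": 0, "rz": 0, "claw": 1}, {"tx": 0, "ty": 0, "tz": 0, "rx": 0, "ry": 0, "rz": 0, "claw": 1}, {"tx": 0, "ty": 0, "tz": 0, "rx": 0, "ry": 0, "rz": 0, "claw": 1}, {"tx": 0, "ty": 0, "tz": 0, "rx": 0, "ry": 0, "rz": 0, "claw": 1}, {"tx": 0, "ty": 0, "tz": 0, "rx": 0, "ry": 0, "rz": 0, "claw": 1}]'

```text
time: 13.45
position: [0.5386, 0.1197, 0.0977]
orientation: [0.996, -0.091, 0.0, -0.0]
ft_force: [-1.4, 0.3, 3.3]
opening: 0.642
grasp_force: 30.0
```

>>> drive_tool --series '[{"tx": 0, "ty": 0, "tz": 0, "rx": 0, "ry": 0, "rz": 0.015, "claw": 1}, {"tx": 0, "ty": 0, "tz": 0, "rx": 0, "ry": 0, "rz": 0.025, "claw": 1}, {"tx": 0, "ty": 0, "tz": 0, "rx": 0, "ry": 0, "rz": 0.025, "claw": 1}, {"tx": 0, "ty": 0, "tz": 0, "rx": 0, "ry": 0, "rz": 0.025, "claw": 1}, {"tx": 0, "ty": 0, "tz": 0, "rx": 0, "ry": 0, "rz": 0.025, "claw": 1}, {"tx": 0, "ty": 0, "tz": 0, "rx": 0, "ry": 0, "rz": 0.025, "claw": 1}, {"tx": 0, "ty": 0, "tz": 0, "rx": 0, "ry": 0, "rz": 0.025, "claw": 1}, {"tx": 0, "ty": 0, "tz": 0, "rx": 0, "ry": 0, "rz": 0.025, "claw": 1}]'

```text
time: 14.45
position: [0.5386, 0.1198, 0.0977]
orientation: [1.0, 0.005, 0.0, -0.0]
ft_force: [0.5, 1.0, 4.7]
opening: 0.639
grasp_force: 30.0
```

```bash
cat > st.py <<'E'
from h import *
s=arm.sense();print(s["time"],s["position"].round(4),"yaw",2*np.arctan2(s["orientation"][1],s["orientation"][0]),"F",s["ft_force"].round(2),"T",s["torque"].round(3),s["joints"].round(2))
t=eyes.snapshot("top");print([np.round(cv2.minEnclosingCircle(c)[0],1) for c in blobs(t,"yellow",5)])
E
python3 st.py
```

```text
14.45 [0.5386 0.1198 0.0977] yaw 0.009374696795444427 F [0.54 1.03 4.71] T [ 0.204 -0.062 -0.19 ] [-0.17  0.57 -0.22  2.09  0.24  0.5  -2.13]
[array([350.3, 214.3])]
```

>>> drive_tool --series '[{"tx": 0, "ty": 0, "tz": 0, "rx": 0, "ry": 0, "rz": 0.025, "claw": 1}, {"tx": 0, "ty": 0, "tz": 0, "rx": 0, "ry": 0, "rz": 0.025, "claw": 1}, {"tx": 0, "ty": 0, "tz": 0, "rx": 0, "ry": 0, "rz": 0.025, "claw": 1}, {"tx": 0, "ty": 0, "tz": 0, "rx": 0, "ry": 0, "rz": 0.025, "claw": 1}, {"tx": 0, "ty": 0, "tz": 0, "rx": 0, "ry": 0, "rz": 0.025, "claw": 1}, {"tx": 0, "ty": 0, "tz": 0, "rx": 0, "ry": 0, "rz": 0.025, "claw": 1}, {"tx": 0, "ty": 0, "tz": 0, "rx": 0, "ry": 0, "rz": 0.025, "claw": 1}, {"tx": 0, "ty": 0, "tz": 0, "rx": 0, "ry": 0, "rz": 0.025, "claw": 1}, {"tx": 0, "ty": 0, "tz": 0, "rx": 0, "ry": 0, "rz": 0.025, "claw": 1}, {"tx": 0, "ty": 0, "tz": 0, "rx": 0, "ry": 0, "rz": 0.025, "claw": 1}, {"tx": 0, "ty": 0, "tz": 0, "rx": 0, "ry": 0, "rz": 0.025, "claw": 1}, {"tx": 0, "ty": 0, "tz": 0, "rx": 0, "ry": 0, "rz": 0.025, "claw": 1}, {"tx": 0, "ty": 0, "tz": 0, "rx": 0, "ry": 0, "rz": 0.025, "claw": 1}, {"tx": 0, "ty": 0, "tz": 0, "rx": 0, "ry": 0, "rz": 0.025, "claw": 1}, {"tx": 0, "ty": 0, "tz": 0, "rx": 0, "ry": 0, "rz": 0.025, "claw": 1}, {"tx": 0, "ty": 0, "tz": 0, "rx": 0, "ry": 0, "rz": 0.025, "claw": 1}, {"tx": 0, "ty": 0, "tz": 0, "rx": 0, "ry": 0, "rz": 0.025, "claw": 1}, {"tx": 0, "ty": 0, "tz": 0, "rx": 0, "ry": 0, "rz": 0.025, "claw": 1}, {"tx": 0, "ty": 0, "tz": 0, "rx": 0, "ry": 0, "rz": 0.025, "claw": 1}, {"tx": 0, "ty": 0, "tz": 0, "rx": 0, "ry": 0, "rz": 0.025, "claw": 1}]'

```text
time: 17.0
position: [0.5385, 0.1199, 0.0977]
orientation: [0.968, 0.252, 0.0, -0.0]
ft_force: [0.1, 0.8, 5.1]
opening: 0.641
grasp_force: 30.0
```

```bash
python3 st.py
```

```text
17.0 [0.5385 0.1199 0.0977] yaw 0.5096542846427359 F [0.06 0.78 5.14] T [ 0.29  -0.017 -0.243] [-0.07  0.59 -0.36  2.09  0.39  0.53 -1.78]
[array([350.4, 214.5])]
```

>>> drive_tool --series '[{"tx": 0, "ty": 0, "tz": 0, "rx": 0, "ry": 0, "rz": 0.027, "claw": 1}, {"tx": 0, "ty": 0, "tz": 0, "rx": 0, "ry": 0, "rz": 0.027, "claw": 1}, {"tx": 0, "ty": 0, "tz": 0, "rx": 0, "ry": 0, "rz": 0.027, "claw": 1}, {"tx": 0, "ty": 0, "tz": 0, "rx": 0, "ry": 0, "rz": 0.027, "claw": 1}, {"tx": 0, "ty": 0, "tz": 0, "rx": 0, "ry": 0, "rz": 0.027, "claw": 1}, {"tx": 0, "ty": 0, "tz": 0, "rx": 0, "ry": 0, "rz": 0.027, "claw": 1}, {"tx": 0, "ty": 0, "tz": 0, "rx": 0, "ry": 0, "rz": 0.027, "claw": 1}, {"tx": 0, "ty": 0, "tz": 0, "rx": 0, "ry": 0, "rz": 0.027, "claw": 1}, {"tx": 0, "ty": 0, "tz": 0, "rx": 0, "ry": 0, "rz": 0.027, "claw": 1}, {"tx": 0, "ty": 0, "tz": 0, "rx": 0, "ry": 0, "rz": 0.027, "claw": 1}, {"tx": 0, "ty": 0, "tz": 0, "rx": 0, "ry": 0, "rz": 0.027, "claw": 1}, {"tx": 0, "ty": 0, "tz": 0, "rx": 0, "ry": 0, "rz": 0.027, "claw": 1}, {"tx": 0, "ty": 0, "tz": 0, "rx": 0, "ry": 0, "rz": 0.027, "claw": 1}, {"tx": 0, "ty": 0, "tz": 0, "rx": 0, "ry": 0, "rz": 0.027, "claw": 1}, {"tx": 0, "ty": 0, "tz": 0, "rx": 0, "ry": 0, "rz": 0.027, "claw": 1}, {"tx": 0, "ty": 0, "tz": 0, "rx": 0, "ry": 0, "rz": 0.027, "claw": 1}, {"tx": 0, "ty": 0, "tz": 0, "rx": 0, "ry": 0, "rz": 0.027, "claw": 1}, {"tx": 0, "ty": 0, "tz": 0, "rx": 0, "ry": 0, "rz": 0.027, "claw": 1}, {"tx": 0, "ty": 0, "tz": 0, "rx": 0, "ry": 0, "rz": 0, "claw": 1}, {"tx": 0, "ty": 0, "tz": 0, "rx": 0, "ry": 0, "rz": 0, "claw": 1}]'

```text
time: 19.55
position: [0.5383, 0.1201, 0.0977]
orientation: [0.879, 0.478, 0.0, -0.0]
ft_force: [-0.7, 1.6, 5.0]
opening: 0.638
grasp_force: 30.0
```

```bash
python3 st.py; python3 look.py w8; python3 - <<'E'
from h import *
g7,g8=[cv2.imread(f"pics/w{i}.png") for i in(7,8)]
s=arm.sense()
# tongue end (74mm, half-width 15, z .096) predicted if it turned with the hand
yaw=2*np.arctan2(s["orientation"][1],s["orientation"][0])
c=s["position"].copy();c[2]=.096
u=np.array([np.cos(yaw),np.sin(yaw),0]);v=np.array([-u[1],u[0],0])
print(project(cam("wrist",s),[c+.074*u,c+.06*u+.015*v,c+.06*u-.015*v,c+.045*u+.015*v,c+.045*u-.015*v]).round(1))
for r in(185,195,205):
    for g in(g7,g8):print(r,cv2.cvtColor(g,cv2.COLOR_BGR2GRAY)[r,270:371:4])
E
```

```text
19.55 [0.5383 0.1201 0.0977] yaw 0.9957452439457668 F [-0.65  1.61  5.02] T [0.388 0.124 0.085] [ 0.02  0.61 -0.49  2.08  0.52  0.58 -1.42]
[array([350.2, 214.4])]
[ 0.018  0.607 -0.494  2.079  0.519  0.576 -1.42 ] [0.53832443 0.12014222 0.09770139] [ 8.78598055e-01  4.77561961e-01  9.70651587e-05 -1.49307297e-04] 0.0014915685774097018
yellow 78.5 [391.5 379.    9.5] [[0.5422 0.0513 0.138 ]]
green 433.5 [377.5 352.   18.2] [[0.5235 0.008  0.07  ]]
red 4238.0 [319.2 267.3  58.5] [[0.5429 0.1266 0.126 ]]
[[318.6 133.3]
 [292.  158.7]
 [345.1 158.7]
 [292.7 184.5]
 [344.4 184.6]]
185 [ 85  76  78  78  77  78 120 123 122 122 123 122 122 121 123 124 122 122
 124 100  96  84  76  72  85  84]
185 [ 89  89  96  90  72  75  92  95  93  94  92  93  93  92  93  93  93  92
  94  73  82  93  82  90 113  72]
195 [ 89  77  77  75  80  57  90  94  92  96 116 122 122 122 122 123 124 123
 120  58  78  76  76  71  84  87]
195 [ 81  82  80  80  79  59  87  96  93  92  94  94  92  93  91  92  93  93
  92  53  73  78  92  82  96 116]
205 [ 85  80  76  58  62 104  96  92  91  90  91  90  95 118 118 118 117 120
 117 111  66  52  72  73  84  91]
205 [ 82  82  81  62  67 109  97  91  92  88  91  91  90  89  89  89  89  89
  88 105  70  46  72  88  80 109]
```

The tongue lies on the same wrist pixels as before the turn, so the cap turned with the hand without slip (about 68°). I add a touch more and begin the lift slowly.

>>> drive_tool --series '[{"tx": 0, "ty": 0, "tz": 0, "rx": 0, "ry": 0, "rz": 0.02, "claw": 1}, {"tx": 0, "ty": 0, "tz": 0, "rx": 0, "ry": 0, "rz": 0.02, "claw": 1}, {"tx": 0, "ty": 0, "tz": 0.1, "rx": 0, "ry": 0, "rz": 0, "claw": 1}, {"tx": 0, "ty": 0, "tz": 0.2, "rx": 0, "ry": 0, "rz": 0, "claw": 1}, {"tx": 0, "ty": 0, "tz": 0.2, "rx": 0, "ry": 0, "rz": 0, "claw": 1}, {"tx": 0, "ty": 0, "tz": 0.2, "rx": 0, "ry": 0, "rz": 0, "claw": 1}, {"tx": 0, "ty": 0, "tz": 0, "rx": 0, "ry": 0, "rz": 0, "claw": 1}]'

```text
time: 20.52
position: [0.5387, 0.1195, 0.1048]
orientation: [0.869, 0.494, 0.0, 0.0]
ft_force: [0.7, -0.4, -1.2]
opening: 0.637
grasp_force: 30.0
```

```bash
python3 st.py
```

```text
20.525 [0.5387 0.1195 0.1048] yaw 1.033650112343166 F [ 0.68 -0.44 -1.19] T [-0.078 -0.033  0.039] [ 0.03  0.6  -0.51  2.07  0.52  0.59 -1.38]
[array([350.2, 214.4])]
```

The force is −1.2 N, just the cap's weight, so the jar stays seated. Finishing the lift.

>>> drive_tool --series '[{"tx": 0, "ty": 0, "tz": 0.4, "rx": 0, "ry": 0, "rz": 0, "claw": 1}, {"tx": 0, "ty": 0, "tz": 0.4, "rx": 0, "ry": 0, "rz": 0, "claw": 1}, {"tx": 0, "ty": 0, "tz": 0.4, "rx": 0, "ry": 0, "rz": 0, "claw": 1}, {"tx": 0, "ty": 0, "tz": 0.4, "rx": 0, "ry": 0, "rz": 0, "claw": 1}, {"tx": 0, "ty": 0, "tz": 0.4, "rx": 0, "ry": 0, "rz": 0, "claw": 1}, {"tx": 0, "ty": 0, "tz": 0.4, "rx": 0, "ry": 0, "rz": 0, "claw": 1}, {"tx": 0, "ty": 0, "tz": 0.4, "rx": 0, "ry": 0, "rz": 0, "claw": 1}, {"tx": 0, "ty": 0, "tz": 0.3, "rx": 0, "ry": 0, "rz": 0, "claw": 1}, {"tx": 0, "ty": 0, "tz": 0.2, "rx": 0, "ry": 0, "rz": 0, "claw": 1}, {"tx": 0, "ty": 0, "tz": 0, "rx": 0, "ry": 0, "rz": 0, "claw": 1}, {"tx": 0, "ty": 0, "tz": 0, "rx": 0, "ry": 0, "rz": 0, "claw": 1}, {"tx": 0, "ty": 0, "tz": 0, "rx": 0, "ry": 0, "rz": 0, "claw": 1}]'

```text
time: 22.08
position: [0.5384, 0.1197, 0.1375]
orientation: [0.869, 0.494, -0.0, -0.0]
ft_force: [0.6, -0.1, -1.2]
opening: 0.643
grasp_force: 30.0
```

```bash
python3 st.py; python3 look.py w9; python3 - <<'E'
from h import *
t=eyes.snapshot("scene")
print("knob",[cv2.minEnclosingCircle(c) for c in blobs(t,"yellow",8)], project(cam("scene"),[.522,-.012,.096]))
print("red",[cv2.boundingRect(c) for c in blobs(t,"red",20)], project(cam("scene"),[.5387,.1195,.147]))
E
```

```text
22.075 [0.5384 0.1197 0.1375] yaw 1.0337895347551758 F [ 0.59 -0.05 -1.25] T [-0.089 -0.068 -0.031] [ 0.06  0.56 -0.55  2.05  0.47  0.66 -1.34]
[array([350.4, 214.5])]
[ 0.065  0.556 -0.555  2.049  0.469  0.662 -1.338] [0.53841905 0.11968379 0.13749942] [ 8.69323882e-01  4.94242826e-01 -1.30394730e-04 -1.99691498e-05] 0.0009883660357312397
yellow 569.0 [377.3 359.3  16.8] [[0.5326 0.0282 0.138 ]]
green 30.0 [373.5 312.5   6.5] [[0.5348 0.0128 0.07  ]]
red 4015.0 [319.4 267.2  58.3] [[0.5316 0.1071 0.126 ]]
knob [((302.0, 187.5), 5.852449893951416)] [[301.90362698 188.27558432]]
red [(229, 158, 11, 10), (348, 184, 20, 20)] [[353.57020907 196.0687904 ]]
```

```bash
python3 -c "
from rig import arm
print(arm.hand_in())"
```

```text
the job is handed in; nothing more can be done
None
```

The job is handed in at about 22 s: the pin hangs in the notch, the cap was turned about 70° and is held level and centred 4 cm above its seat, and the wrist force during the lift was the cap's weight alone, so the jar should still be seated.

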